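# Open the stall's cash box and put the coin roll in

### The job

Open the pastry stall's cash box for the day's trade: take the larger, square-headed key out of the wooden block, push it fully home in the keyhole on the lid, turn it a full quarter turn clockwise so that the bolt lets go, and leave it in the lock. Raise the lid until it stands about upright, then lay the paper-wrapped coin roll from the counter down flat, without dropping it, on the tray floor in the narrower compartment, where the other coin rolls are. Leave the small round-headed key, the bowl of buns and the honey jar where they are.

Things in the scene. Friction and masses are not known exactly. Their poses are not given: they have to be found in the camera images.
- cashbox: Grey sheet-steel cash box screwed to the counter, 180 deep (x) by 260 wide (y), walls 78 high and 2 thick, lid top at 92. Origin: centre of its underside; +x points to the hinge at the rear, -x to the front, where the lock is; z up. Inside, a fixed black tray, floor 30 above the origin, is split by a divider (24 high) along x at y = -17; banknotes lie in the wider compartment, y > -16.
- coin_space (a point): Middle of the free floor of the narrower, coin compartment; axes as the box. It lies at x = -28, y = -73, z = 30 in the box's frame. The compartment spans y from -128 to -18 and x from -88 to 88 there; two fixed coin rolls, 26 thick, lie along y at its rear (x = 45 and 72), so x from -88 to 32 is free.
- lid (a joint): The lid's hinge, rad: 0 shut, grows as it opens, to 1.75. About 0.4 kg, stiff hinge: needs about 10 N at the handle and stays at any angle where it is left. Cannot be opened while the bolt is under its strike.
- lid_hinge (a point): Point on the lid's hinge line, middle of the box's rear upper edge, 78 above the box's underside. Axes move with the lid; shut they are those of the box. The hinge line is the y axis; the lid opens by turning about +y.
- lid_handle (a point): Middle of the straight bar of the lid's fixed steel carrying handle: round bar, 8 in diameter, 84 straight along y, 40 above the lid's top, legs 100 apart. 85 ahead of the hinge (towards the front) and 54 above it, shut. Axes as the lid.
- lid_front (a point): Middle of the lid's upper front edge, 182 ahead of the hinge and 14 above it, shut. The lid is 264 wide; its front skirt reaches 22 down from here. Axes as the lid.
- keyhole (a point): Centre of the keyhole, at the face of its steel plate (42 by 40, 2.5 proud of the lid's top), 144 ahead of the hinge. Axes as the lid: z straight out, the slot runs along y. Slot 18.5 by 6.5, countersunk 2.5 all round; the barrel's slot below it is alike. A key is home when its collar lies on the plate: its origin is then at this point. The handle is 59 behind it.
- lock_barrel (a joint): Turn of the lock barrel, rad: 0 locked, its slot in line with the keyhole; grows clockwise seen from above, to a stop at 1.65. The hidden bolt is clear beyond about 1.1. Needs about 0.06 N m, stays where left, turns only with the bit wholly below the plate (last 2 of the way in); then the key cannot be drawn out. The key has 0.15 rad of play.
- key: The cash box's key: black SQUARE head 10 thick (x), 30 wide (y), 30 tall, on a steel shaft. Origin: middle of the underside of the collar (15 across, 3 thick), z up to the head. Head from 17 to 47 above the origin; below, a 5 mm shaft, then the bit, from 8.5 to 20.5 below, 16 wide (y), 4 thick (x). Half-turn symmetric, 40 g. Stands in one of the block's slots, collar on the block's top.
- other_key: Another, smaller key, not for this box: ROUND black head, only 18 across and 8 thick, its top 34 above its origin (the underside of its collar), bit 10 wide. It stands in the other slot of the block and must stay there.
- tidy: Fixed pale wooden key block, 150 long (x), 60 wide (y), 50 high, with a pencil lying along it. Origin: centre of its underside. Two slots, 68 apart, at x = -34 and x = 34, each 20 (along x) by 8, 32 deep; the keys' bits lie along x.
- coin_roll: Roll of coins wrapped in plain paper, 26 in diameter and 55 long, about 0.2 kg, lying on the counter. Origin: its centre; x along the roll.
- bowl: Steel bowl of buns, bystander, 150 across, 70 high. Origin: centre of its underside.
- honey_jar: Honey jar with a steel cap, bystander, 68 across, 95 high. Origin: centre of its underside.
Mind the look-alikes: they are no part of the job. Leave any turquoise or yellow look-alike of the key alone.

How it is judged:
On the way, in this order (a step that is already met when the one before it is completed fails the run):
1. the key is drawn out of the block (distance of key from where it was at the start of the episode above 0.045 m), for 0.1 s.
2. the key is fully home in the keyhole, not yet turned (z of key in the frame of keyhole below 0.003 m and distance between key and keyhole below 0.005 m and angle between the z axis of key and the z axis of keyhole, either way round below 0.2 rad and value of joint lock_barrel below 0.5 rad), for 0.1 s.
3. the key in it, the lock is turned a quarter turn clockwise (distance between key and keyhole below 0.008 m and value of joint lock_barrel above 1.2 rad), for 0.1 s.
4. the lid is raised until about upright, the key still in the lock (all of step 3 and value of joint lid above 1.25 rad), for 0.2 s.
5. the coin roll lies in the narrower compartment (x of coin_roll in the frame of cashbox between -0.085 and 0.085 m and y of coin_roll in the frame of cashbox between -0.125 and -0.02 m and z of coin_roll in the frame of cashbox between 0.035 and 0.05 m and angle between coin_roll's own x axis and vertical above 1.35 rad), for 0.2 s.
At the end, for the whole second after the job is handed in: Lid open beyond 1.25 rad; key in the lock (origin within 8 mm of the keyhole), lock turned beyond 1.2 rad; coin roll still, level within 0.22 rad, on the tray floor of the narrower compartment (centre 5 to 20 mm above it); other key within 30 mm, bowl and jar within 40 mm of their start (all of step 4 and all of step 5 and linear speed of coin_roll below 0.03 m/s and distance of other_key from where it was at the start of the episode below 0.03 m and distance of each of bowl, honey_jar from where it was at the start of the episode below 0.04 m); the robot touches nothing.
It fails at once if the round-headed key is pulled out or knocked over (distance of other_key from where it was at the start of the episode above 0.03 m).
It fails at once if the bowl or the honey jar is shifted by more than 40 mm (distance of any of bowl, honey_jar from where it was at the start of the episode above 0.04 m).
It fails at once if the coin roll is dropped from more than some 4 cm, or thrown: out of the fingers it moves faster than 0.7 m/s (contact force between coin_roll and the fingers below 0.5 N and linear speed of coin_roll above 0.7 m/s).
It also fails if it takes over 72 s, if anything falls off the work surface, if the arm or the gripper's body presses on something with over 40 N, if the wrist force passes 120 N, or if a joint passes its speed limit or range.

### The arm

A 7-joint arm with a two-finger parallel gripper is mounted at the origin on the work surface. World frame = base frame: x ahead of the robot, y to its left, z up, the work surface at z = 0. Lengths are in m, angles in rad, forces in N, time in s.
With the tool pointing down it reaches from about 0.425 to 0.925 m from the base axis. Payload 6.8 kg.
Tool frame: the origin (TCP) lies on the front face of the gripper's body, between the roots of the fingers; the fingertips stand 73 mm ahead of it and the grasp point (between the pads) lies 54 mm ahead of it; z points along the fingers, y is the line along which they close (so a half turn about z gives the same grasp; the last joint's range is limited). The gripper opens to 85 mm and grips with 20 to 120 N. Pads are 22 mm wide; open, the fingers measure 114 mm over their backs; the gripper's body (76 mm by 85 mm) begins 54 mm behind the grasp point. The pads swing forward as they close: fully open they stand 13 mm farther back than shut.
Start: joints at [-1.371, 0.477, 0.022, 1.555, -0.011, 1.109, -0.083], TCP at [0.204, 0.643, 0.304] pointing down, gripper open.
Joint ranges: [-2.96, 2.96], [-0.34, 2.1], [-1.41, 1.46], [0.24, 2.44], [-1.37, 4.51], [0.17, 1.92], [-2.96, 2.96]. Speed limits (rad/s): [2.39, 2.39, 3.14, 3.14, 3.14, 3.14, 3.14].

### API

Orientations are given as a unit quaternion [w, x, y, z].
In Python, from station import bot, optics gives the robot as it stands.
- The arm moves only by the tool drive_tool, never from a script. Its argument "deltas" is a list of rows, each an object with "gripper": the closure in counts, from 0 (fully open) to 255 (shut); "offset": the shift along the tool's x, y, z in units of 1000 mm (1.0 is 1000 mm), a list of three; "angular": the turn, a rotation vector about the tool's x, y, z in units of 45 degrees (1.0 is 45 degrees), a list of three. In form: [{"gripper": gripper, "offset": [dx, dy, dz], "angular": [rx, ry, rz]}, ...]. A call has 1 to 5 rows; each row is the pose to reach, as a shift and turn from the pose commanded when the call began, along the tool's axes at that moment; what a row does not reach only later rows make up. A row lasts 1/10 s, in which the tool goes at most 50 mm and 8.59 degrees, less where a joint would pass 70% of its speed; a pose out of reach is approached as far as the arm can. A call with a number of a shift or a turn outside -1 to 1 is refused whole. A call with a gripper value outside its range is refused whole. The fingers move at their own pace and stop on an object; "grip_force" is the grip in N (left out, the last holds). Time passes only in rows, so rows that repeat a pose let the fingers close. It gives the time, the measured TCP pose, the force, the opening and the grip force at its end, in the units of the state.
- bot.get_obs(): the state, without advancing time (a new reading comes with each control period).
- optics.read_camera(name): name is "side" or "top" or "wrist"; returns the picture (480x640x3 uint8, blue, green, red); there is no depth.
- optics.camera_model(name): a dict with "fx", "fy", "cx", "cy" (pixels), "dist" ([k1, k2, p1, p2, k3] as OpenCV has them; the pictures are not rectified), "cam_to_world" (4x4, takes a point from camera to world coordinates). Camera axes: x right, y up, looking along -z (the intrinsics and any distortion apply to the point x, -y, -z); pixel columns grow to the right and rows downward; lengths in m; the calibration is good to about 2 mm. A picture is of the moment at which its call begins: read the wrist's pose just before it. camera_model takes no time and is no camera call; for the wrist camera it gives the pose at the moment of the call.
- bot.hand_in(): hands the job in; it is judged then, once.
The state is a dict: "t": time; "q": joint angles; "joint_vel": joint speeds; "joint_torque": joint torques, N m; "eef_pos": TCP position; "tool_rot": TCP orientation; "contact_force": force on the tool from outside, world axes, zero at the start; "torque": the same for the moment, N m; "gripper_width": opening from 0.0 (shut) to 1.0 (fully open); "grasp_force": force on a finger pad.
Only numpy, scipy, OpenCV 4.12 (cv2) and the standard library are available. Lean on these libraries where they do the work, as an engineer would, in place of code of your own. Each camera call takes 0.05 s, during which the arm holds its last target. There are 200 camera calls.

## Working session

There is one attempt and no reset: what is moved stays moved. The work goes in short steps, Python scripts to look and compute and a tool call to move; the robot and the scene stay as the last step left them, time stands still between calls to the robot, and variables do not carry over. Pictures are saved under pics/ and viewed, at most 10 in all, crops included, and the job is handed in when it is done.

Besides the shell and the picture viewer there is one more tool, called after "Request:" as name([rows], argument=value, ...), one row to a line, values as JSON. drive_tool: Moves the arm, as the interface text tells. Its arguments: {"type":"object","properties":{"deltas":{"type":"array"},"grip_force":{"type":"number"}},"required":["deltas"]}

```bash
ls; mkdir -p pics
cat > h.py <<'E'
import numpy as np, cv2
from scipy.spatial.transform import Rotation as R
from station import bot, optics
def cam(n):
    m=optics.camera_model(n); K=np.array([[m['fx'],0,m['cx']],[0,m['fy'],m['cy']],[0,0,1.]])
    return K,np.array(m['dist'],float),np.array(m['cam_to_world'])
def ray(c,uv):
    K,d,T=c; p=cv2.undistortPoints(np.array(uv,float).reshape(-1,1,2),K,d).reshape(-1,2)
    v=np.c_[p[:,0],-p[:,1],-np.ones(len(p))]@T[:3,:3].T
    return T[:3,3],v/np.linalg.norm(v,axis=1)[:,None]
def onz(c,uv,z):
    o,v=ray(c,uv); return o+v*((z-o[2])/v[:,2])[:,None]
def proj(c,P):
    K,d,T=c; q=(np.atleast_2d(P)-T[:3,3])@T[:3,:3]; q=q*[1,-1,-1]
    return cv2.projectPoints(q,np.zeros(3),np.zeros(3),K,d)[0].reshape(-1,2)
def tri(c1,u1,c2,u2):
    o1,v1=ray(c1,[u1]);o2,v2=ray(c2,[u2]);A=np.c_[v1[0],-v2[0]]
    s=np.linalg.lstsq(A,o2-o1,rcond=None)[0];a=o1+s[0]*v1[0];b=o2+s[1]*v2[0]
    return (a+b)/2,np.linalg.norm(a-b)
def st():
    s=bot.get_obs(); w=s['tool_rot']; r=R.from_quat([w[1],w[2],w[3],w[0]])
    return s,np.array(s['eef_pos']),r
def snap(n,f):
    c=cam(n); im=optics.read_camera(n); cv2.imwrite('pics/'+f,im); return c,im
E
python3 - <<'E'
from h import *
np.set_printoptions(precision=4,suppress=True)
for n in('top','side','wrist'):
    c,im=snap(n,n+'0.png');print(n,c[2][:3].round(3).tolist(),c[0][0,0],c[1])
s,p,r=st();print(s['t'],p,r.as_matrix())
E
```

```text
pics
top [[-0.023, 0.999, -0.035, 0.485], [-0.999, -0.024, -0.025, -0.015], [-0.026, 0.034, 0.999, 1.206]] 461.9997640440912 [-0.1063  0.      0.      0.      0.    ]
side [[0.771, 0.345, -0.536, -0.052], [-0.637, 0.425, -0.643, -0.685], [0.006, 0.837, 0.547, 0.713]] 525.6260080403349 [-0.0717  0.      0.      0.      0.    ]
wrist [[0.303, -0.902, -0.309, 0.124], [0.953, 0.286, 0.1, 0.668], [-0.002, -0.324, 0.946, 0.375]] 360.7084081319362 [-0.0692  0.      0.      0.      0.    ]
0.15 [0.2044 0.643  0.3031] [[-0.953   0.3029 -0.0003]
 [ 0.3029  0.953  -0.0014]
 [-0.0001 -0.0014 -1.    ]]
```

View pics/top0.png

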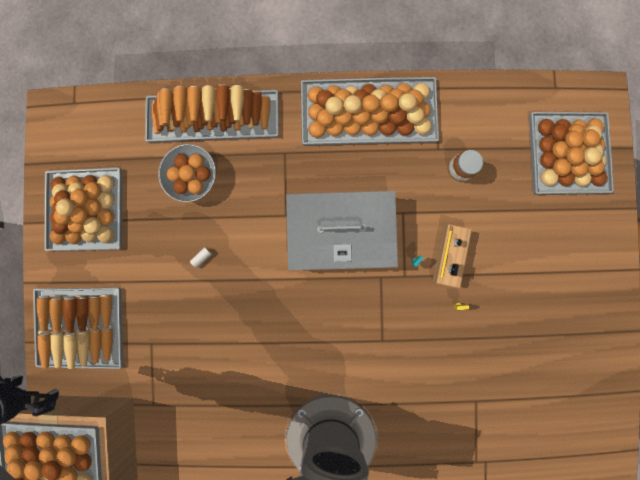

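View pics/side0.png

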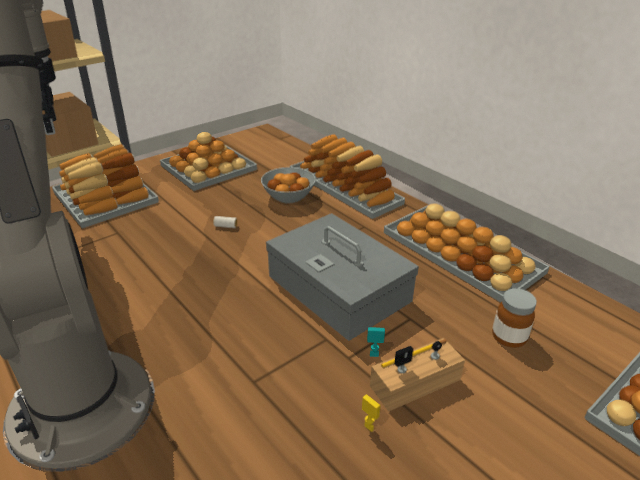

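Top view: box centre about (342,231), key block (454,257), coin roll (201,258). Key candidates in top view: square black key (454,270), small round black key (458,242), turquoise look-alike (418,261) and yellow look-alike (462,307). I choose the black key at the front slot, (454,270) in top and (403,355) in side. I'll check it in a close crop.

Run:
```python
from h import *
np.set_printoptions(precision=4,suppress=True)
t=cv2.imread('pics/top0.png');s=cv2.imread('pics/side0.png');ct=cam('top');cs=cam('side')
cv2.imwrite('pics/crop.png',np.hstack([cv2.resize(t[215:325,400:480],(400,550),interpolation=2),cv2.resize(s[325:435,360:440],(400,550),interpolation=2)]))
def blobs(im,m,x0,y0,x1,y1,amin):
    M=np.zeros(m.shape,np.uint8);M[y0:y1,x0:x1]=m[y0:y1,x0:x1]
    n,l,S,C=cv2.connectedComponentsWithStats(M)
    return [(C[i].round(1).tolist(),S[i].tolist(),cv2.minAreaRect(np.argwhere(l==i)[:,::-1].astype(np.float32))) for i in range(1,n) if S[i][4]>=amin]
for b in blobs(t,(t.max(2)<50).astype(np.uint8),435,225,475,290,6):print('topblk',b)
for b in blobs(s,(s.max(2)<50).astype(np.uint8),375,330,465,385,6):print('sideblk',b)
hsv=cv2.cvtColor(t,cv2.COLOR_BGR2HSV)
g=((hsv[...,1]<40)&(hsv[...,2]>90)).astype(np.uint8)
for b in blobs(t,g,270,180,410,280,500):
    print('lid',b); q=cv2.boxPoints(b[2]); print(onz(ct,q,.092), onz(ct,[b[2][0]],.092))
for b in blobs(t,((hsv[...,1]<60)&(hsv[...,2]>150)).astype(np.uint8),185,240,220,275,30):
    print('roll',b);print(onz(ct,cv2.boxPoints(b[2]),.013),onz(ct,[b[2][0]],.013))
yw=((hsv[...,0]>10)&(hsv[...,0]<25)&(hsv[...,1]<140)&(hsv[...,2]>150)).astype(np.uint8)
for b in blobs(t,yw,430,220,478,293,100):
    print('block',b);print(onz(ct,cv2.boxPoints(b[2]),.05))
```

```text
topblk ([458.9, 242.2], [458, 240, 3, 5, 12], ((459.0, 242.0), (4.0, 2.0), 90.0))
topblk ([454.2, 269.5], [451, 265, 7, 10, 51], ((454.1153869628906, 269.4230651855469), (5.099019527435303, 9.805806159973145), 11.309932708740234))
sideblk ([436.5, 345.7], [433, 342, 9, 9, 53], ((436.50006103515625, 345.5000305175781), (7.071067810058594, 8.485280990600586), 45.0))
sideblk ([403.1, 356.0], [395, 347, 18, 19, 237], ((403.5205993652344, 356.0547790527344), (14.513101577758789, 20.833324432373047), 69.44395446777344))
lid ([341.5, 230.2], [286, 191, 112, 79, 8227], ((341.4009704589844, 230.33120727539062), (75.83798217773438, 109.10298919677734), 88.21009063720703))
[[ 0.6325  0.0958  0.092 ]
 [ 0.6341 -0.1687  0.092 ]
 [ 0.4508 -0.1691  0.092 ]
 [ 0.4486  0.0937  0.092 ]] [[ 0.5412 -0.0372  0.092 ]]
roll ([199.5, 256.8], [190, 248, 20, 19, 171], ((199.50001525878906, 257.0), (7.77817440032959, 20.50609588623047), 45.0))
[[0.4732 0.3607 0.013 ]
 [0.5103 0.3212 0.013 ]
 [0.4956 0.3068 0.013 ]
 [0.4585 0.3462 0.013 ]] [[0.4844 0.3337 0.013 ]]
block ([433.7, 233.8], [430, 220, 19, 38, 250], ((439.0, 238.5), (37.0, 18.0), 90.0))
[[ 0.564  -0.2609  0.05  ]
 [ 0.563  -0.3065  0.05  ]
 [ 0.4702 -0.3035  0.05  ]
 [ 0.4713 -0.2581  0.05  ]]
block ([456.3, 253.7], [436, 220, 42, 73, 1295], ((456.5, 256.0), (72.0, 41.0), 90.0))
[[ 0.5637 -0.2761  0.05  ]
 [ 0.5614 -0.3803  0.05  ]
 [ 0.3806 -0.3746  0.05  ]
 [ 0.3835 -0.2708  0.05  ]]
```

View pics/crop.png

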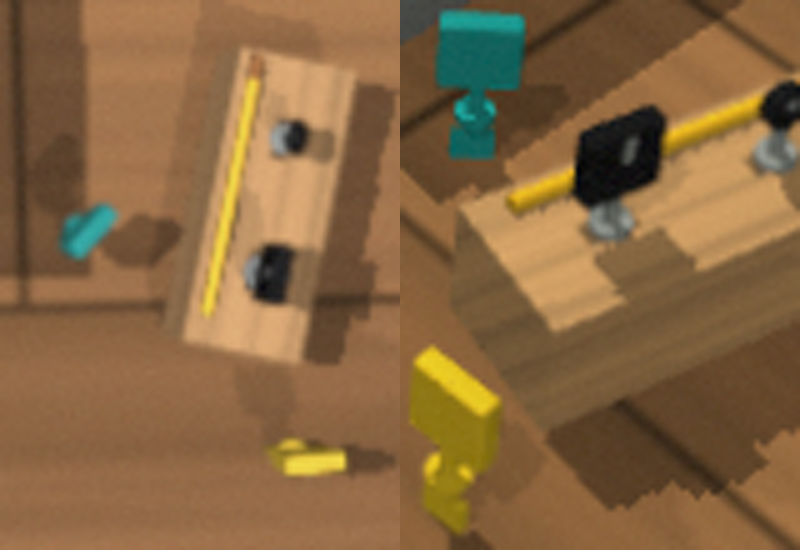

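The crop confirms it: the black square head stands in the front slot (top 454,270; side 403,356), the round one is behind it, and turquoise and yellow are the decoys. Next I triangulate.

Run:
```python
from h import *
np.set_printoptions(precision=4,suppress=True)
ct=cam('top');cs=cam('side')
print('key head',tri(ct,(454.1,269.4),cs,(403.3,356)),'other',tri(ct,(458.8,242.2),cs,(436.5,345.7)))
f=lambda x,y:(400+x/5-.4,215+y/5-.4)
P=onz(ct,[f(240,48),f(356,70),f(181,340),f(302,362)],.05);print(P,P.mean(0))
print('keyhole',onz(ct,[(342,253)],.0945))
s,p,r=st()
for g in([.45,-.28,.25],):print('d world',g-p,'tool',r.inv().apply(g-p))
```

```text
key head (array([ 0.4401, -0.3097,  0.0819]), np.float64(0.00013478415460476458)) other (array([ 0.5062, -0.3252,  0.0749]), np.float64(0.00013846954317995997))
[[ 0.5524 -0.3051  0.05  ]
 [ 0.54   -0.3637  0.05  ]
 [ 0.407  -0.2709  0.05  ]
 [ 0.3944 -0.3317  0.05  ]] [ 0.4735 -0.3179  0.05  ]
keyhole [[ 0.4865 -0.0373  0.0945]]
d world [ 0.2456 -0.923  -0.0531] tool [-0.5137 -0.8051  0.0543]
```

Request:
drive_tool([
  {"gripper": 0, "offset": [-0.207, -0.105, 0], "angular": [0, 0, 0.95]},
  {"gripper": 0, "offset": [-0.207, -0.105, 0], "angular": [0, 0, 0.95]},
  {"gripper": 0, "offset": [-0.207, -0.105, 0], "angular": [0, 0, 0.95]},
  {"gripper": 0, "offset": [-0.207, -0.105, 0], "angular": [0, 0, 0.95]},
  {"gripper": 0, "offset": [-0.207, -0.105, 0], "angular": [0, 0, 0.95]},
])

```text
t: 0.65
eef_pos: [0.3731, 0.4768, 0.3039]
tool_rot: [0.001, 0.507, 0.862, -0.0]
contact_force: [-0.2, 0.7, 0.6]
gripper_width: 1.003
grasp_force: 0.0
```

Request:
drive_tool([
  {"gripper": 0, "offset": [-0.238, 0.014, 0], "angular": [0, 0, 0.95]},
  {"gripper": 0, "offset": [-0.238, 0.014, 0], "angular": [0, 0, 0.95]},
  {"gripper": 0, "offset": [-0.238, 0.014, 0], "angular": [0, 0, 0.95]},
  {"gripper": 0, "offset": [-0.238, 0.014, 0], "angular": [0, 0, 0.95]},
  {"gripper": 0, "offset": [-0.238, 0.014, 0], "angular": [0, 0, 0.95]},
])

```text
t: 1.15
eef_pos: [0.5011, 0.2771, 0.304]
tool_rot: [0.0, 0.786, 0.618, -0.0]
contact_force: [-0.5, -0.4, 0.4]
gripper_width: 1.002
grasp_force: 0.0
```

Request:
drive_tool([
  {"gripper": 0, "offset": [-0.217, 0.081, 0], "angular": [0, 0, 0.95]},
  {"gripper": 0, "offset": [-0.217, 0.081, 0], "angular": [0, 0, 0.95]},
  {"gripper": 0, "offset": [-0.217, 0.081, 0], "angular": [0, 0, 0.95]},
  {"gripper": 0, "offset": [-0.217, 0.081, 0], "angular": [0, 0, 0.95]},
  {"gripper": 0, "offset": [-0.217, 0.081, 0], "angular": [0, 0, 0.95]},
])

```text
t: 1.65
eef_pos: [0.529, 0.0465, 0.3041]
tool_rot: [0.0, 0.957, 0.288, 0.0]
contact_force: [-0.9, 0.4, -0.5]
gripper_width: 1.005
grasp_force: 0.0
```

Request:
drive_tool([
  {"gripper": 0, "offset": [-0.154, 0.173, 0], "angular": [0, 0, 0.95]},
  {"gripper": 0, "offset": [-0.154, 0.173, 0], "angular": [0, 0, 0.95]},
  {"gripper": 0, "offset": [-0.154, 0.173, 0], "angular": [0, 0, 0.95]},
  {"gripper": 0, "offset": [-0.154, 0.173, 0], "angular": [0, 0, 0.95]},
  {"gripper": 0, "offset": [-0.154, 0.173, 0], "angular": [0, 0, 0.95]},
])

```text
t: 2.15
eef_pos: [0.4974, -0.1826, 0.3043]
tool_rot: [0.0, 0.997, -0.08, 0.0]
contact_force: [-0.6, 1.0, 0.4]
gripper_width: 1.0
grasp_force: 0.0
```

Request:
drive_tool([
  {"gripper": 0, "offset": [-0.04, 0.138, 0.06], "angular": [0, 0, 0.1]},
  {"gripper": 0, "offset": [-0.04, 0.138, 0.06], "angular": [0, 0, 0.1]},
  {"gripper": 0, "offset": [-0.04, 0.138, 0.06], "angular": [0, 0, 0.1]},
  {"gripper": 0, "offset": [-0.04, 0.138, 0.06], "angular": [0, 0, 0.1]},
  {"gripper": 0, "offset": [-0.04, 0.138, 0.06], "angular": [0, 0, 0.1]},
])

```text
t: 2.65
eef_pos: [0.4371, -0.3106, 0.2434]
tool_rot: [-0.0, 0.993, -0.117, -0.001]
contact_force: [0.7, 0.3, 0.1]
gripper_width: 1.003
grasp_force: 0.0
```

```bash
cat > kh.py <<'E'
from h import *
np.set_printoptions(precision=4,suppress=True)
s,p,r=st();print(s['t'],p,'xaz',np.degrees(np.arctan2(r.as_matrix()[1,0],r.as_matrix()[0,0])),r.as_matrix()[:,2],np.array(s['q']))
E
python3 - <<'E'
from kh import *
c,im=snap('wrist','w1.png')
print(c[2][:3,3],'key',proj(c,[[.440,-.31,.097],[.440,-.31,.067]]))
E
```

```text
2.65 [ 0.4371 -0.3106  0.2434] xaz -13.380656497953977 [-0.0015  0.0002 -1.    ] [-0.1843  0.4405  0.8884  1.9891 -0.4309  0.9118 -0.8749]
[ 0.5174 -0.3299  0.3147] key [[316.5732 243.9841]
 [316.8194 229.66  ]]
```

View pics/w1.png

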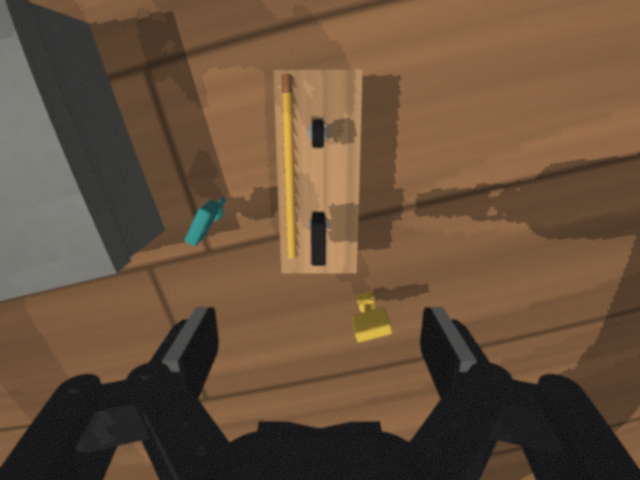

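Wrist view: block upright, square key at (319,240) with its far top edge near row 265, round key at (318,132), decoys at (205,222) and (370,322). The plate is aligned with the tool.

Run:
```python
from kh import *
im=cv2.imread('pics/w1.png');c=cam('wrist')
m=(im[200:280,295:345].max(2)<60)
ys,xs=np.nonzero(m);print('rows',ys.min()+200,ys.max()+200,'cols',xs.min()+295,xs.max()+295)
for row in(215,235,255,262):
    k=np.nonzero(m[row-200])[0]+295;print(row,k.min(),k.max())
b=ys.max()+200.5
k=np.nonzero(m[255-200])[0]+295
e=onz(c,[(k.mean(),b)],.097)[0]
print('edge',e,'key est',e+.015*r.as_matrix()[:,0], 'tool-frame key', r.inv().apply(e-p)+[.015,0,0])
```

```text
2.7 [ 0.4385 -0.3091  0.2438] xaz -13.196113762149059 [-0.0004  0.0006 -1.    ] [-0.1869  0.4398  0.8874  1.9884 -0.431   0.912  -0.8754]
rows 212 264 cols 312 325
215 313 323
235 312 324
255 313 324
262 313 324
edge [ 0.4272 -0.3064  0.097 ] key est [ 0.4418 -0.3098  0.097 ] tool-frame key [ 0.0034 -0.      0.1468]
```

Request:
drive_tool([
  {"gripper": 110, "offset": [0.003, 0, 0.03], "angular": [0, 0, 0]},
  {"gripper": 110, "offset": [0.003, 0, 0.06], "angular": [0, 0, 0]},
  {"gripper": 110, "offset": [0.003, 0, 0.085], "angular": [0, 0, 0]},
  {"gripper": 110, "offset": [0.003, 0, 0.106], "angular": [0, 0, 0]},
  {"gripper": 110, "offset": [0.003, 0, 0.106], "angular": [0, 0, 0]},
], grip_force=60)

```text
t: 3.2
eef_pos: [0.4422, -0.3069, 0.1361]
tool_rot: [-0.001, 0.994, -0.112, -0.002]
contact_force: [-0.0, -0.5, 1.0]
gripper_width: 0.569
grasp_force: 0.0
```

Request:
drive_tool([
  {"gripper": 255, "offset": [0, 0, 0], "angular": [0, 0, 0]},
  {"gripper": 255, "offset": [0, 0, 0], "angular": [0, 0, 0]},
  {"gripper": 255, "offset": [0, 0, 0], "angular": [0, 0, 0]},
  {"gripper": 255, "offset": [0, 0, 0], "angular": [0, 0, 0]},
  {"gripper": 255, "offset": [0, 0, 0], "angular": [0, 0, 0]},
])

```text
t: 3.7
eef_pos: [0.4425, -0.3101, 0.1392]
tool_rot: [-0.0, 0.993, -0.114, 0.001]
contact_force: [1.0, 2.2, 7.5]
gripper_width: 0.103
grasp_force: 60.6
```

Request:
drive_tool([
  {"gripper": 255, "offset": [0, 0, -0.015], "angular": [0, 0, 0]},
  {"gripper": 255, "offset": [0, 0, -0.03], "angular": [0, 0, 0]},
  {"gripper": 255, "offset": [0, 0, -0.05], "angular": [0, 0, 0]},
  {"gripper": 255, "offset": [0, 0, -0.075], "angular": [0, 0, 0]},
  {"gripper": 255, "offset": [0, 0, -0.1], "angular": [0, 0, 0]},
])

```text
t: 4.2
eef_pos: [0.4412, -0.3101, 0.24]
tool_rot: [0.0, 0.993, -0.115, 0.0]
contact_force: [-0.0, -1.0, -0.1]
gripper_width: 0.103
grasp_force: 59.5
```

Request:
drive_tool([
  {"gripper": 255, "offset": [-0.001, -0.018, 0], "angular": [0, 0, -0.15]},
  {"gripper": 255, "offset": [-0.003, -0.037, 0], "angular": [0, 0, -0.31]},
  {"gripper": 255, "offset": [-0.004, -0.055, 0], "angular": [0, 0, -0.46]},
  {"gripper": 255, "offset": [-0.005, -0.074, 0], "angular": [0, 0, -0.62]},
  {"gripper": 255, "offset": [-0.006, -0.092, 0], "angular": [0, 0, -0.77]},
])

```text
t: 4.7
eef_pos: [0.4566, -0.2185, 0.2392]
tool_rot: [0.0, 0.982, 0.189, 0.001]
contact_force: [-0.3, -0.6, 0.0]
gripper_width: 0.105
grasp_force: 59.5
```

Request:
drive_tool([
  {"gripper": 255, "offset": [0.009, -0.016, 0], "angular": [0, 0, -0.15]},
  {"gripper": 255, "offset": [0.019, -0.032, 0], "angular": [0, 0, -0.31]},
  {"gripper": 255, "offset": [0.028, -0.047, 0], "angular": [0, 0, -0.46]},
  {"gripper": 255, "offset": [0.038, -0.063, 0], "angular": [0, 0, -0.62]},
  {"gripper": 255, "offset": [0.047, -0.079, 0], "angular": [0, 0, -0.77]},
])

```text
t: 5.2
eef_pos: [0.4714, -0.1279, 0.2392]
tool_rot: [0.0, 0.881, 0.473, 0.001]
contact_force: [0.2, 0.5, 0.2]
gripper_width: 0.104
grasp_force: 59.5
```

Request:
drive_tool([
  {"gripper": 255, "offset": [0.017, -0.008, 0], "angular": [0, 0, -0.15]},
  {"gripper": 255, "offset": [0.034, -0.015, 0], "angular": [0, 0, -0.31]},
  {"gripper": 255, "offset": [0.05, -0.023, 0], "angular": [0, 0, -0.46]},
  {"gripper": 255, "offset": [0.067, -0.03, 0], "angular": [0, 0, -0.62]},
  {"gripper": 255, "offset": [0.084, -0.038, 0], "angular": [0, 0, -0.77]},
])

```text
t: 5.7
eef_pos: [0.4867, -0.0372, 0.2392]
tool_rot: [0.001, 0.701, 0.714, 0.0]
contact_force: [-0.4, -0.1, -0.8]
gripper_width: 0.102
grasp_force: 59.5
```

Run:
```python
from kh import *
c,im=snap('wrist','w2.png')
print('pred keyhole',proj(c,[[.4865,-.0373,.0945]]),'pred key',proj(c,[p+r.apply([0,0,z]) for z in(.022+.017,.054+.032,.054+.0525)]))
```

```text
5.7 [ 0.4867 -0.0372  0.2392] xaz 91.0439993237433 [ 0.0014 -0.0005 -1.    ] [-0.4107  0.2611  0.4215  2.0814 -0.1437  0.8247  0.1141]
pred keyhole [[319.8873 250.751 ]] pred key [[321.7128 354.2929]
 [321.0019 293.949 ]
 [320.7901 276.0627]]
```

View pics/w2.png

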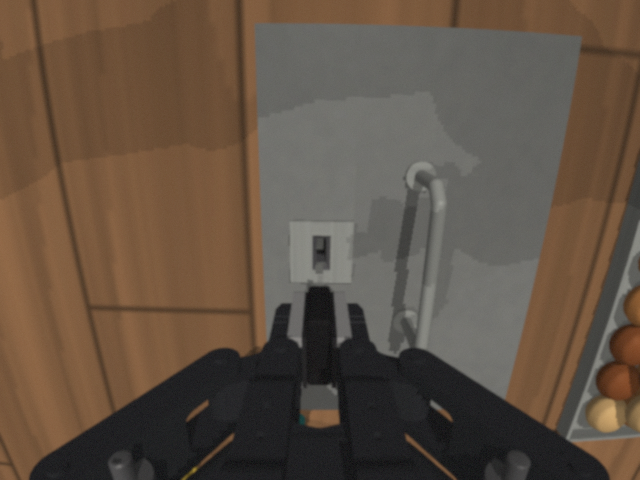

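Wrist view: the keyhole plate spans (290–354, 221–284) with the slot near (321,252). The key sits straight in the pads, at columns 305–335. I'll measure the plate and key against each other.

Run:
```python
from kh import *
im=cv2.imread('pics/w2.png');c=cam('wrist');g=cv2.cvtColor(im,cv2.COLOR_BGR2GRAY)
m=(g>150).astype(np.uint8);m[:,:270]=0;m[:,370:]=0;m[:210]=0;m[300:]=0
n,l,S,C=cv2.connectedComponentsWithStats(m);i=1+S[1:,4].argmax();print(S[i])
x,y,w,h=S[i][:4]
for row in (225,232,238): k=np.nonzero(l[row]==i)[0];print(row,k.min(),k.max())
# plate: left/right edges upper part, top edge
cols=[];
left=np.mean([np.nonzero(l[q]==i)[0].min() for q in range(y+8,y+40)]);right=np.mean([np.nonzero(l[q]==i)[0].max()+1 for q in range(y+8,y+40)])
print(left,right,y,y+h)
Q=onz(c,[(left,y+h/2),(right,y+h/2),((left+right)/2,y),((left+right)/2,y+h)],.0945);print(Q)
print(np.array2string(g[228:302:3,305:338:2]))
cv2.imwrite('pics/c2.png',cv2.resize(im[205:405,250:400],(600,600*4//3*3//4 if 0 else 600),interpolation=cv2.INTER_CUBIC))
```

```text
5.75 [ 0.4873 -0.0338  0.2391] xaz 91.58548298269538 [ 0.0017  0.0011 -1.    ] [-0.4126  0.2614  0.4166  2.0805 -0.1445  0.8247  0.1173]Traceback (most recent call last):
  File "<stdin>", line 4, in <module>
ValueError: attempt to get argmax of an empty sequence
```

Run:
```python
from kh import *
optics.read_camera('wrist'); from h import *
s,p,r=st();print(p)
c,im=snap('wrist','w3.png');g=cv2.cvtColor(im,cv2.COLOR_BGR2GRAY)
print(g[240,270:375:5],g[205:300:5,300])
cv2.imwrite('pics/c2.png',cv2.resize(im[205:405,250:400],(600,600),interpolation=cv2.INTER_CUBIC))
```

```text
5.75 [ 0.4873 -0.0338  0.2391] xaz 91.58548298269538 [ 0.0017  0.0011 -1.    ] [-0.4126  0.2614  0.4166  2.0805 -0.1445  0.8247  0.1173]
[ 0.4871 -0.0353  0.239 ]
[112 113 114 114 138 136 135 136 132  67  68  64 119 136 135 136 123  99
  99  99 100] [114 115 114 115 128 136 137 135 135 137 136 136 139 134 137 136 120 110
 108]
```

View pics/c2.png

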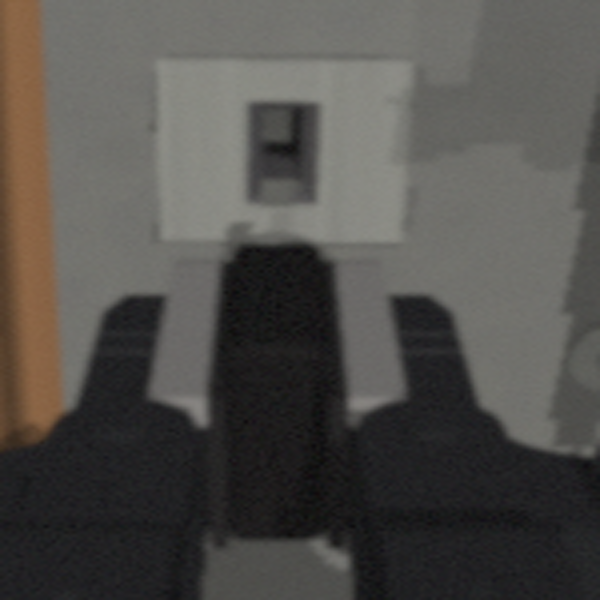

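The crop shows the slot at px cols 312–329.5, rows 238–273 (centre about 321,255.4), agreeing with the plate centre (321.3,255.2). The head's lower front edge is at (319,287).

Run:
```python
from kh import *
c=cam('wrist')
K=onz(c,[(321,255.3)],.0945)[0];print('keyhole',K,'tool frame',r.inv().apply(K-p))
L=onz(c,[(289.3,255),(353.3,255),(321,224.3),(321,286)],.0945);print('plate size',np.linalg.norm(L[0]-L[1]),np.linalg.norm(L[2]-L[3]))
# head lower front edge (tool x=+.015), tool z .071
h=onz(c,[(250+228/4,205+245/3),(250+322/4,205+245/3),(318.8,286.7)],p[2]-.071);print('head edge tool frame',r.inv().apply(h-p))
t=onz(c,[(250+212/4,205+535/3),(250+350/4,205+535/3)],p[2]-.041);print('head back top',r.inv().apply(t-p))
```

```text
5.85 [ 0.4867 -0.0369  0.2389] xaz 90.80919297951256 [ 0.0012 -0.     -1.    ] [-0.4107  0.2618  0.4213  2.0815 -0.1446  0.8243  0.1104]
keyhole [ 0.4873 -0.0399  0.0945] tool frame [-0.003   0.0003  0.1444]
plate size 0.04123761047982158 0.04283672600825663
head edge tool frame [[ 0.0116 -0.0063  0.071 ]
 [ 0.0116  0.004   0.071 ]
 [ 0.0116 -0.0011  0.071 ]]
head back top [[-0.0151 -0.0072  0.041 ]
 [-0.0152  0.0062  0.041 ]]
```

Request:
drive_tool([
  {"gripper": 255, "offset": [-0.002, 0.001, 0.01], "angular": [0, 0, 0]},
  {"gripper": 255, "offset": [-0.002, 0.001, 0.02], "angular": [0, 0, 0]},
  {"gripper": 255, "offset": [-0.002, 0.001, 0.03], "angular": [0, 0, 0]},
  {"gripper": 255, "offset": [-0.002, 0.001, 0.036], "angular": [0, 0, 0]},
  {"gripper": 255, "offset": [-0.002, 0.001, 0.04], "angular": [0, 0, 0]},
])

```text
t: 6.35
eef_pos: [0.488, -0.0388, 0.1978]
tool_rot: [-0.0, 0.702, 0.712, 0.001]
contact_force: [-0.1, 5.2, 2.7]
gripper_width: 0.107
grasp_force: 59.9
```

Request:
drive_tool([
  {"gripper": 255, "offset": [0, 0, 0.001], "angular": [0, 0, 0]},
  {"gripper": 255, "offset": [0, 0, 0.002], "angular": [0, 0, 0]},
  {"gripper": 255, "offset": [0, 0, 0.003], "angular": [0, 0, 0]},
  {"gripper": 255, "offset": [0, 0, 0.004], "angular": [0, 0, 0]},
  {"gripper": 255, "offset": [0, 0, 0.005], "angular": [0, 0, 0]},
])

```text
t: 6.85
eef_pos: [0.4877, -0.038, 0.1926]
tool_rot: [-0.001, 0.702, 0.712, 0.001]
contact_force: [-0.4, 4.7, 2.0]
gripper_width: 0.106
grasp_force: 59.9
```

Request:
drive_tool([
  {"gripper": 255, "offset": [0.001, 0, 0.001], "angular": [0, 0, 0]},
  {"gripper": 255, "offset": [0.001, 0, 0.003], "angular": [0, 0, 0]},
  {"gripper": 255, "offset": [0.001, 0, 0.005], "angular": [0, 0, 0]},
  {"gripper": 255, "offset": [0.001, 0, 0.007], "angular": [0, 0, 0]},
  {"gripper": 255, "offset": [0.001, 0, 0.009], "angular": [0, 0, 0]},
])

```text
t: 7.35
eef_pos: [0.4876, -0.0379, 0.1837]
tool_rot: [-0.0, 0.702, 0.712, 0.0]
contact_force: [0.3, 4.6, 3.3]
gripper_width: 0.102
grasp_force: 60.0
```

Request:
drive_tool([
  {"gripper": 255, "offset": [0, 0, 0.001], "angular": [0, 0, 0]},
  {"gripper": 255, "offset": [0, 0, 0.002], "angular": [0, 0, 0]},
  {"gripper": 255, "offset": [0, 0, 0.002], "angular": [0, 0, 0]},
])

```text
t: 7.65
eef_pos: [0.4878, -0.0379, 0.1832]
tool_rot: [-0.001, 0.702, 0.712, 0.001]
contact_force: [-5.5, 6.3, 20.9]
gripper_width: 0.109
grasp_force: 62.9
```

Request:
drive_tool([
  {"gripper": 255, "offset": [0, 0, 0], "angular": [0, 0, 0.14]},
  {"gripper": 255, "offset": [0, 0, 0], "angular": [0, 0, 0.28]},
  {"gripper": 255, "offset": [0, 0, 0], "angular": [0, 0, 0.43]},
  {"gripper": 255, "offset": [0, 0, 0], "angular": [0, 0, 0.58]},
  {"gripper": 255, "offset": [0, 0, 0], "angular": [0, 0, 0.72]},
], grip_force=80)

```text
t: 8.15
eef_pos: [0.4888, -0.0381, 0.1833]
tool_rot: [0.0, 0.874, 0.486, 0.001]
contact_force: [-2.4, 5.1, 17.1]
gripper_width: 0.102
grasp_force: 79.3
```

```bash
python3 -c "
from kh import *
print(s['contact_force'],s['torque'],s['gripper_width'])"
```

```text
8.15 [ 0.4888 -0.0381  0.1833] xaz 58.16146433344252 [ 0.0026  0.0012 -1.    ] [-0.4844  0.3762  0.5317  2.1269 -0.2934  0.7054 -0.314 ]
[-2.3536  5.0677 17.055 ] [1.2427 0.591  0.0818] 0.1024587861710356
```

Request:
drive_tool([
  {"gripper": 255, "offset": [0, 0, 0], "angular": [0, 0, 0.14]},
  {"gripper": 255, "offset": [0, 0, 0], "angular": [0, 0, 0.28]},
  {"gripper": 255, "offset": [0, 0, 0], "angular": [0, 0, 0.43]},
  {"gripper": 255, "offset": [0, 0, 0], "angular": [0, 0, 0.58]},
  {"gripper": 255, "offset": [0, 0, 0], "angular": [0, 0, 0.72]},
])

```text
t: 8.65
eef_pos: [0.4889, -0.0384, 0.1833]
tool_rot: [-0.0, 0.975, 0.223, 0.001]
contact_force: [-0.7, 4.4, 16.0]
gripper_width: 0.099
grasp_force: 79.3
```

Request:
drive_tool([
  {"gripper": 255, "offset": [0, 0, 0], "angular": [0, 0, 0.14]},
  {"gripper": 255, "offset": [0, 0, 0], "angular": [0, 0, 0.28]},
  {"gripper": 255, "offset": [0, 0, 0], "angular": [0, 0, 0.43]},
  {"gripper": 255, "offset": [0, 0, 0], "angular": [0, 0, 0.58]},
  {"gripper": 255, "offset": [0, 0, 0], "angular": [0, 0, 0.72]},
])

```text
t: 9.15
eef_pos: [0.4889, -0.0388, 0.1834]
tool_rot: [-0.0, 0.998, -0.058, 0.001]
contact_force: [-1.3, 3.6, 16.9]
gripper_width: 0.101
grasp_force: 79.3
```

```bash
python3 -c "
from kh import *
print(s['contact_force'],s['torque'],s['gripper_width'])"
```

```text
9.15 [ 0.4889 -0.0388  0.1834] xaz -6.6662306216581015 [ 0.0028  0.0005 -1.    ] [-0.7072  0.4559  0.8339  2.1385 -0.5017  0.7469 -1.2325]
[-1.3313  3.5884 16.9262] [0.8513 0.4349 0.1114] 0.10086123861283573
```

Request:
drive_tool([
  {"gripper": 130, "offset": [0, 0, 0], "angular": [0, 0, 0]},
  {"gripper": 130, "offset": [0, 0, 0], "angular": [0, 0, 0]},
  {"gripper": 130, "offset": [0, 0, -0.002], "angular": [0, 0, 0]},
  {"gripper": 130, "offset": [0, 0, -0.03], "angular": [0, 0, 0]},
  {"gripper": 130, "offset": [0, 0, -0.07], "angular": [0, 0, 0]},
], grip_force=40)

```text
t: 9.65
eef_pos: [0.486, -0.0388, 0.2512]
tool_rot: [0.001, 0.998, -0.056, -0.002]
contact_force: [0.7, 0.7, -0.1]
gripper_width: 0.488
grasp_force: 0.0
```

Request:
drive_tool([
  {"gripper": 130, "offset": [0, 0, 0], "angular": [0, 0, -0.9]},
  {"gripper": 130, "offset": [0, 0, 0], "angular": [0, 0, -0.9]},
  {"gripper": 130, "offset": [0, 0, 0], "angular": [0, 0, -0.9]},
  {"gripper": 130, "offset": [0, 0, 0], "angular": [0, 0, -0.9]},
  {"gripper": 130, "offset": [0, 0, 0], "angular": [0, 0, -0.9]},
])

```text
t: 10.15
eef_pos: [0.4872, -0.0388, 0.2518]
tool_rot: [0.0, 0.955, 0.296, -0.0]
contact_force: [-1.0, -1.1, 0.1]
gripper_width: 0.488
grasp_force: 0.0
```

Request:
drive_tool([
  {"gripper": 130, "offset": [0, 0, 0], "angular": [0, 0, -0.9]},
  {"gripper": 130, "offset": [0, 0, 0], "angular": [0, 0, -0.9]},
  {"gripper": 130, "offset": [0, 0, 0], "angular": [0, 0, -0.9]},
  {"gripper": 130, "offset": [0, 0, 0], "angular": [0, 0, -0.9]},
  {"gripper": 130, "offset": [0, 0, 0], "angular": [0, 0, -0.9]},
])

```text
t: 10.65
eef_pos: [0.4871, -0.0389, 0.2518]
tool_rot: [0.0, 0.794, 0.608, -0.0]
contact_force: [0.3, -0.9, -0.2]
gripper_width: 0.493
grasp_force: 0.0
```

Request:
drive_tool([
  {"gripper": 130, "offset": [0, 0.03, 0], "angular": [0, 0, -0.36]},
  {"gripper": 130, "offset": [0, 0.03, 0], "angular": [0, 0, -0.36]},
  {"gripper": 130, "offset": [0, 0.03, 0], "angular": [0, 0, -0.36]},
  {"gripper": 130, "offset": [0, 0.03, 0], "angular": [0, 0, -0.36]},
])

```text
t: 11.05
eef_pos: [0.5158, -0.0467, 0.2516]
tool_rot: [-0.0, 0.703, 0.711, -0.0]
contact_force: [0.3, 0.5, 0.1]
gripper_width: 0.487
grasp_force: 0.0
```

Run:
```python
from kh import *
c,im=snap('wrist','w4.png')
h=[.5465,-.038,.132]
print('pred handle ends',proj(c,[[.5465,-.08,.132],[.5465,.004,.132]]),'tool frame',r.inv().apply(h-p))
```

```text
11.05 [ 0.5158 -0.0467  0.2516] xaz 90.58488594428114 [-0.0009 -0.0001 -1.    ] [-0.4788  0.3083  0.5444  2.0094 -0.2055  0.8777  0.1872]
pred handle ends [[370.6254 316.9018]
 [379.6786 179.3237]] tool frame [0.0084 0.0309 0.1196]
```

View pics/w4.png

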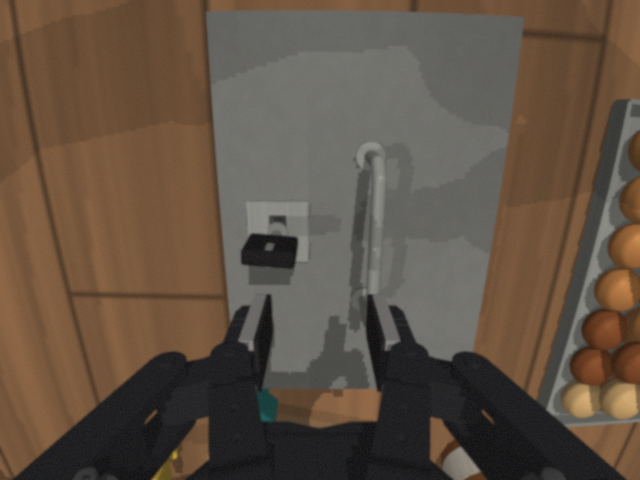

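Wrist view: the key sits home in the plate with its head turned along x (270,250). The handle bar runs along column about 377, rows 155–300, where I predicted it. Now I grip the bar.

Request:
drive_tool([
  {"gripper": 165, "offset": [0.008, 0.031, 0], "angular": [0, 0, 0]},
  {"gripper": 165, "offset": [0.008, 0.031, 0], "angular": [0, 0, 0]},
  {"gripper": 165, "offset": [0.008, 0.031, 0.02], "angular": [0, 0, 0]},
  {"gripper": 165, "offset": [0.008, 0.031, 0.04], "angular": [0, 0, 0]},
  {"gripper": 165, "offset": [0.008, 0.031, 0.06], "angular": [0, 0, 0]},
])

```text
t: 11.6
eef_pos: [0.5468, -0.0377, 0.1913]
tool_rot: [0.0, 0.703, 0.712, -0.0]
contact_force: [0.6, 0.1, -0.1]
gripper_width: 0.352
grasp_force: 0.0
```

Request:
drive_tool([
  {"gripper": 255, "offset": [0, 0, 0], "angular": [0, 0, 0]},
  {"gripper": 255, "offset": [0, 0, 0], "angular": [0, 0, 0]},
  {"gripper": 255, "offset": [0, 0, 0], "angular": [0, 0, 0]},
  {"gripper": 255, "offset": [0, 0, 0], "angular": [0, 0, 0]},
])

```text
t: 12.0
eef_pos: [0.5473, -0.0378, 0.1919]
tool_rot: [0.0, 0.702, 0.712, 0.0]
contact_force: [5.0, -0.5, -13.8]
gripper_width: 0.067
grasp_force: 38.7
```

Request:
drive_tool([
  {"gripper": 255, "offset": [0, 0.006, -0.006], "angular": [0.026, 0, 0]},
  {"gripper": 255, "offset": [0, 0.0115, -0.012], "angular": [0.053, 0, 0]},
  {"gripper": 255, "offset": [0, 0.018, -0.0175], "angular": [0.08, 0, 0]},
  {"gripper": 255, "offset": [0, 0.025, -0.0225], "angular": [0.106, 0, 0]},
  {"gripper": 255, "offset": [0, 0.025, -0.0225], "angular": [0.106, 0, 0]},
])

```text
t: 12.5
eef_pos: [0.5718, -0.0376, 0.2144]
tool_rot: [-0.03, 0.702, 0.711, -0.031]
contact_force: [-2.3, 0.0, -4.8]
gripper_width: 0.072
grasp_force: 39.9
```

Request:
drive_tool([
  {"gripper": 255, "offset": [0, 0.007, -0.005], "angular": [0.026, 0, 0]},
  {"gripper": 255, "offset": [0, 0.014, -0.01], "angular": [0.053, 0, 0]},
  {"gripper": 255, "offset": [0, 0.0215, -0.014], "angular": [0.08, 0, 0]},
  {"gripper": 255, "offset": [0, 0.029, -0.018], "angular": [0.106, 0, 0]},
  {"gripper": 255, "offset": [0, 0.029, -0.018], "angular": [0.106, 0, 0]},
])

```text
t: 13.0
eef_pos: [0.6008, -0.0374, 0.2297]
tool_rot: [-0.06, 0.7, 0.709, -0.061]
contact_force: [-6.2, 0.4, -2.9]
gripper_width: 0.072
grasp_force: 40.3
```

Run:
```python
from kh import *
print(s['contact_force'],s['gripper_width'])
c,im=snap('side','s2.png')
hx,hy,hz=.6315,-.038,.078
for th in(.3,.6,.9): 
    F=[[hx-.182*np.cos(th)+.014*np.sin(th),hy+y,hz+.182*np.sin(th)+.014*np.cos(th)] for y in(-.132,.132)]; print(th,proj(c,F).tolist())
```

```text
13.0 [ 0.6008 -0.0374  0.2297] xaz 90.76744187118004 [-0.1713 -0.0022 -0.9852] [-0.4004  0.5507  0.5077  1.7281 -0.2725  1.1133  0.2226]
[-6.1715  0.3944 -2.9052] 0.07152700236207926
0.3 [[356.33976375806924, 279.10979546430997], [269.3079140313432, 217.8512479674195]]
0.6 [[369.20325176125874, 251.3002295916005], [279.24100354664296, 193.79492976289234]]
0.9 [[387.12901579265673, 225.35428889619195], [294.4817986930464, 172.02530869994368]]
```

View pics/s2.png

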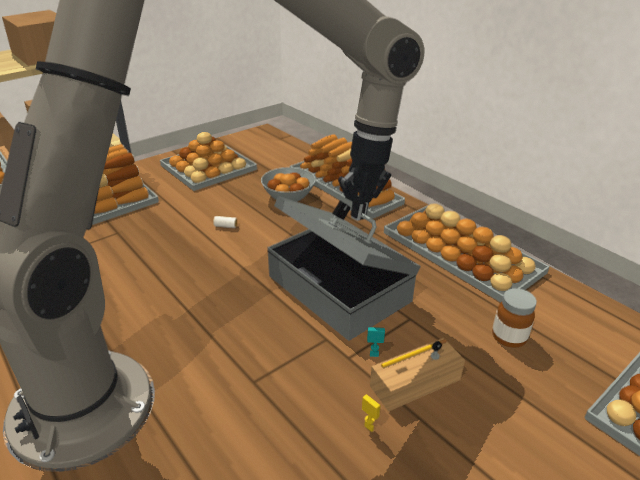

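The side view shows the lid about 0.6 rad open, gripped by the handle, with the round key untouched. I carry on.

Request:
drive_tool([
  {"gripper": 255, "offset": [0, 0.0085, -0.004], "angular": [0.042, 0, 0]},
  {"gripper": 255, "offset": [0, 0.0173, -0.007], "angular": [0.084, 0, 0]},
  {"gripper": 255, "offset": [0, 0.0265, -0.0098], "angular": [0.127, 0, 0]},
  {"gripper": 255, "offset": [0, 0.0355, -0.012], "angular": [0.17, 0, 0]},
  {"gripper": 255, "offset": [0, 0.0355, -0.012], "angular": [0.17, 0, 0]},
])

```text
t: 13.55
eef_pos: [0.6384, -0.0371, 0.2366]
tool_rot: [-0.107, 0.694, 0.703, -0.108]
contact_force: [-7.0, 0.1, 2.7]
gripper_width: 0.073
grasp_force: 41.3
```

```bash
cat > arc.py <<'E'
import sys
from kh import *
print(s['contact_force'],s['gripper_width'])
Z=r.as_matrix()[:,2];G=p+.06*Z;h=np.array([.6315,.078]);v=np.array([G[0]-h[0],G[2]-h[1]])
th0=np.arctan2(.054,.085);th=np.pi-th0-np.arctan2(v[1],v[0]);th=th if 1 else 0
phi=np.arctan2(-Z[0],-Z[2]);print('theta',th,'rad',np.hypot(*v),'phi',phi)
for t2,f2 in zip(eval(sys.argv[1]),eval(sys.argv[2])):
    H=lambda t:np.array([-.085*np.cos(t)+.054*np.sin(t),.085*np.sin(t)+.054*np.cos(t)])
    d=H(t2)-H(th)+.06*np.array([np.sin(f2)-np.sin(phi),np.cos(f2)-np.cos(phi)])
    print(t2,'ty %.4f tz %.4f ang %.3f'%(d[0]*np.cos(phi)-d[1]*np.sin(phi),-d[0]*np.sin(phi)-d[1]*np.cos(phi),(f2-phi)/.7854))
E
python3 arc.py "[.98,1.06,1.14,1.22]" "[.38,.46,.54,.6]"
```

```text
13.55 [ 0.6384 -0.0371  0.2366] xaz 90.76257661420205 [-0.3008 -0.0042 -0.9537] [-0.3597  0.6635  0.5014  1.5412 -0.2762  1.3253  0.2195]
[-7.0427  0.078   2.6628] 0.07300172738195494
theta 0.8955282160183409 rad 0.10194442497507199 phi 0.30549236382833017
0.98 ty 0.0124 tz -0.0029 ang 0.095
1.06 ty 0.0249 tz -0.0047 ang 0.197
1.14 ty 0.0375 tz -0.0054 ang 0.299
1.22 ty 0.0489 tz -0.0055 ang 0.375
```

Request:
drive_tool([
  {"gripper": 255, "offset": [0, 0.0124, -0.003], "angular": [0.095, 0, 0]},
  {"gripper": 255, "offset": [0, 0.025, -0.0047], "angular": [0.197, 0, 0]},
  {"gripper": 255, "offset": [0, 0.0375, -0.0055], "angular": [0.3, 0, 0]},
  {"gripper": 255, "offset": [0, 0.049, -0.0055], "angular": [0.375, 0, 0]},
  {"gripper": 255, "offset": [0, 0.049, -0.0055], "angular": [0.375, 0, 0]},
])

```text
t: 14.05
eef_pos: [0.6886, -0.0366, 0.2275]
tool_rot: [-0.206, 0.671, 0.68, -0.21]
contact_force: [-4.2, -0.7, 2.3]
gripper_width: 0.07
grasp_force: 42.7
```

```bash
python3 arc.py "[1.3,1.36,1.42]" "[.64,.68,.7]"
```

```text
14.05 [ 0.6886 -0.0366  0.2275] xaz 90.79354901482473 [-0.563  -0.009  -0.8264] [-0.2803  0.8951  0.4815  1.2055 -0.2781  1.7187  0.2108]
[-4.2442 -0.7245  2.3399] 0.06960032730985344
theta 1.2338989866026464 rad 0.10254418842767085 phi 0.5980150906141325
1.3 ty 0.0088 tz -0.0021 ang 0.053
1.36 ty 0.0170 tz -0.0036 ang 0.104
1.42 ty 0.0241 tz -0.0048 ang 0.130
```

Request:
drive_tool([
  {"gripper": 255, "offset": [0, 0.0075, -0.002], "angular": [0.027, 0, 0]},
  {"gripper": 255, "offset": [0, 0.0146, -0.0038], "angular": [0.053, 0, 0]},
  {"gripper": 255, "offset": [0, 0.0217, -0.005], "angular": [0.079, 0, 0]},
  {"gripper": 255, "offset": [0, 0.0217, -0.005], "angular": [0.079, 0, 0]},
])

```text
t: 14.45
eef_pos: [0.7055, -0.0366, 0.2214]
tool_rot: [-0.231, 0.664, 0.671, -0.234]
contact_force: [-14.7, -0.7, 9.9]
gripper_width: 0.065
grasp_force: 71.1
```

```bash
python3 arc.py "[1.42]" "[.68]"
```

```text
14.45 [ 0.7055 -0.0366  0.2214] xaz 90.65277545250805 [-0.6213 -0.0079 -0.7835] [-0.255   0.9666  0.4753  1.099  -0.2835  1.8228  0.2042]
[-14.6843  -0.6817   9.906 ] 0.06501454243810095
theta 1.3690422023460496 rad 0.10312834220371679 phi 0.6704134066049898
1.42 ty 0.0055 tz -0.0014 ang 0.012
```

Request:
drive_tool([
  {"gripper": 195, "offset": [0, 0, 0], "angular": [0, 0, 0]},
  {"gripper": 195, "offset": [0, 0, 0], "angular": [0, 0, 0]},
  {"gripper": 195, "offset": [0, 0, 0], "angular": [0, 0, 0]},
])

```text
t: 14.75
eef_pos: [0.7086, -0.0362, 0.2207]
tool_rot: [-0.226, 0.665, 0.674, -0.23]
contact_force: [-4.2, -0.7, 6.7]
gripper_width: 0.242
grasp_force: 8.2
```

Request:
drive_tool([
  {"gripper": 195, "offset": [0, 0, -0.01], "angular": [0, 0, 0]},
  {"gripper": 195, "offset": [0, 0, -0.025], "angular": [0, 0, 0]},
  {"gripper": 195, "offset": [0, 0, -0.05], "angular": [0, 0, 0]},
  {"gripper": 195, "offset": [0, 0, -0.08], "angular": [0, 0, 0]},
  {"gripper": 195, "offset": [0, 0, -0.11], "angular": [0, 0, 0]},
])

```text
t: 15.25
eef_pos: [0.7684, -0.0267, 0.3622]
tool_rot: [-0.159, 0.694, 0.687, -0.147]
contact_force: [2.8, -2.1, -1.5]
gripper_width: 0.232
grasp_force: 0.0
```

Run:
```python
from kh import *
print(s['contact_force'],s['gripper_width'])
c,im=snap('side','s3.png')
hx,hy,hz=.6315,-.038,.078
for th in(1.2,1.3,1.4,1.5): 
    F=[[hx-.182*np.cos(th)+.014*np.sin(th),hy+y,hz+.182*np.sin(th)+.014*np.cos(th)] for y in(-.132,.132)]; print(th,proj(c,F).round(0).tolist())
```

```text
15.25 [ 0.7684 -0.0267  0.3622] xaz 89.26045753178656 [-0.423   0.0179 -0.906 ] [-0.279   0.9071  0.6359  0.8743 -0.4202  1.9117  0.1951]
[ 2.818  -2.1194 -1.5011] 0.23200620605321498
1.2 [[408.0, 205.0], [313.0, 155.0]]
1.3 [[415.0, 199.0], [320.0, 151.0]]
1.4 [[422.0, 195.0], [326.0, 148.0]]
1.5 [[428.0, 191.0], [333.0, 145.0]]
```

View pics/s3.png

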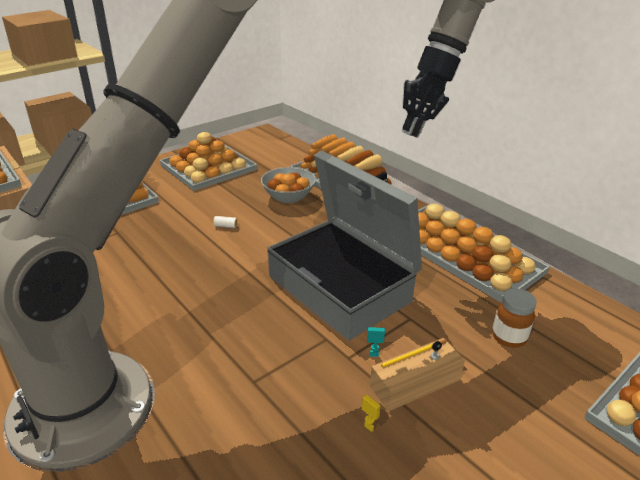

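Side view: the lid is up with its corners near (317,151) and (418,200), about 1.3 rad. That's a thin margin, so I'll nudge it farther back with closed fingers from the front.

Request:
drive_tool([
  {"gripper": 255, "offset": [0, -0.03, -0.01], "angular": [-0.1, 0, 0]},
  {"gripper": 255, "offset": [0, -0.06, -0.01], "angular": [-0.22, 0, 0]},
  {"gripper": 255, "offset": [0, -0.09, -0.005], "angular": [-0.34, 0, 0]},
  {"gripper": 255, "offset": [0, -0.11, 0], "angular": [-0.46, 0, 0]},
  {"gripper": 255, "offset": [0, -0.13, 0.006], "angular": [-0.56, 0, 0]},
])

```text
t: 15.8
eef_pos: [0.6468, -0.0277, 0.4224]
tool_rot: [0.008, 0.713, 0.701, 0.008]
contact_force: [-0.2, 0.4, 0.4]
gripper_width: 0.001
grasp_force: 0.0
```

```bash
python3 kh.py
```

```text
15.8 [ 0.6468 -0.0277  0.4224] xaz 89.0782383092889 [ 0.0219  0.0003 -0.9998] [-0.5815  0.4072  0.7499  1.5236 -0.287   1.3007  0.1824]
```

Request:
drive_tool([
  {"gripper": 255, "offset": [-0.003, -0.045, 0], "angular": [0.028, 0, 0]},
  {"gripper": 255, "offset": [-0.006, -0.09, 0], "angular": [0.028, 0, 0]},
  {"gripper": 255, "offset": [-0.01, -0.13, 0.03], "angular": [0.028, 0, 0]},
  {"gripper": 255, "offset": [-0.01, -0.15, 0.075], "angular": [0.028, 0, 0]},
  {"gripper": 255, "offset": [-0.01, -0.15, 0.114], "angular": [0.028, 0, 0]},
])

```text
t: 16.3
eef_pos: [0.4968, -0.0352, 0.3044]
tool_rot: [-0.003, 0.713, 0.701, -0.0]
contact_force: [2.1, 1.1, -0.7]
gripper_width: 0.001
grasp_force: 0.0
```

Request:
drive_tool([
  {"gripper": 255, "offset": [0, 0.02, 0], "angular": [0, 0, 0]},
  {"gripper": 255, "offset": [0, 0.04, 0], "angular": [0, 0, 0]},
  {"gripper": 255, "offset": [0, 0.055, 0], "angular": [0, 0, 0]},
  {"gripper": 255, "offset": [0, 0.065, 0], "angular": [0, 0, 0]},
  {"gripper": 255, "offset": [0, 0.075, 0], "angular": [0, 0, 0]},
])

```text
t: 16.8
eef_pos: [0.5742, -0.0365, 0.3042]
tool_rot: [-0.003, 0.713, 0.701, -0.003]
contact_force: [-4.3, -1.0, 2.8]
gripper_width: -0.001
grasp_force: 2.0
```

Request:
drive_tool([
  {"gripper": 255, "offset": [0, 0.008, 0], "angular": [0, 0, 0]},
  {"gripper": 255, "offset": [0, 0.016, 0], "angular": [0, 0, 0]},
])

```text
t: 17.0
eef_pos: [0.59, -0.0368, 0.3037]
tool_rot: [-0.003, 0.713, 0.701, -0.003]
contact_force: [-3.1, 0.5, 2.3]
gripper_width: 0.001
grasp_force: 1.6
```

Request:
drive_tool([
  {"gripper": 255, "offset": [0, -0.03, 0], "angular": [0, 0, 0]},
  {"gripper": 255, "offset": [0, -0.08, -0.02], "angular": [0, 0, 0]},
  {"gripper": 255, "offset": [0, -0.08, -0.02], "angular": [0, 0, 0]},
])

```text
t: 17.3
eef_pos: [0.5071, -0.0365, 0.3252]
tool_rot: [-0.004, 0.714, 0.701, -0.002]
contact_force: [-0.4, -0.1, 0.0]
gripper_width: -0.003
grasp_force: 0.0
```

Request:
drive_tool([
  {"gripper": 0, "offset": [0.186, -0.016, 0], "angular": [0, 0, -0.49]},
  {"gripper": 0, "offset": [0.186, -0.016, 0], "angular": [0, 0, -0.49]},
  {"gripper": 0, "offset": [0.186, -0.016, 0], "angular": [0, 0, -0.49]},
  {"gripper": 0, "offset": [0.186, -0.016, 0], "angular": [0, 0, -0.49]},
  {"gripper": 0, "offset": [0.186, -0.016, 0], "angular": [0, 0, -0.49]},
])

```text
t: 17.8
eef_pos: [0.4969, 0.1577, 0.3242]
tool_rot: [-0.003, 0.562, 0.827, -0.001]
contact_force: [-0.6, -0.7, 0.2]
gripper_width: 0.852
grasp_force: 0.0
```

Request:
drive_tool([
  {"gripper": 0, "offset": [0.178, 0.054, 0.08], "angular": [0, 0, -0.49]},
  {"gripper": 0, "offset": [0.178, 0.054, 0.08], "angular": [0, 0, -0.49]},
  {"gripper": 0, "offset": [0.178, 0.054, 0.08], "angular": [0, 0, -0.49]},
  {"gripper": 0, "offset": [0.178, 0.054, 0.08], "angular": [0, 0, -0.49]},
  {"gripper": 0, "offset": [0.178, 0.054, 0.08], "angular": [0, 0, -0.49]},
])

```text
t: 18.3
eef_pos: [0.4802, 0.3431, 0.2412]
tool_rot: [-0.005, 0.393, 0.919, -0.002]
contact_force: [-0.7, 0.8, 0.1]
gripper_width: 1.0
grasp_force: 0.0
```

Run:
```python
from kh import *
optics.read_camera('wrist');s,p,r=st()
c,im=snap('wrist','w5.png');print('pred',proj(c,[[.484,.334,.013]]))
h=cv2.cvtColor(im,cv2.COLOR_BGR2HSV);m=((h[...,1]<60)&(h[...,2]>120)).astype(np.uint8)
m=cv2.morphologyEx(m,cv2.MORPH_OPEN,np.ones((3,3)))
n,l,S,C=cv2.connectedComponentsWithStats(m)
for i in range(1,n):
    if S[i][4]>400:
        b=cv2.minAreaRect(np.argwhere(l==i)[:,::-1].astype(np.float32));print(S[i],b)
        q=onz(c,cv2.boxPoints(b),.013);g=onz(c,[b[0]],.016)[0]
        print('sides',np.linalg.norm(q[0]-q[1]),np.linalg.norm(q[1]-q[2]),'c',g,'tool',r.inv().apply(g-p));d=r.inv().apply(q[1]-q[0]);e=r.inv().apply(q[2]-q[1]);print(d,e)
```

```text
18.3 [0.4802 0.3431 0.2412] xaz 133.6726554383743 [-0.0111  0.     -0.9999] [-1.0555  0.4337  0.4354  1.843  -0.2326  0.9232  0.2497]
pred [[319.236  224.2994]]
[ 543    0   97  188 2154] ((587.8599853515625, 97.52000427246094), (191.62591552734375, 77.35748291015625), 81.8698959350586)
sides 0.06362807720858624 0.15974946450700017 c [0.5664 0.562  0.016 ] tool [0.1013 0.2162 0.2252]
[ 0.0125  0.0624 -0.0004] [-0.1488  0.058  -0.0013]
[ 301  197   31   65 1801] ((316.06658935546875, 229.20399475097656), (29.22981071472168, 63.86284637451172), 1.3639276027679443)
sides 0.058661061155987196 0.02486614530966427 c [0.4845 0.3296 0.016 ] tool [-0.0109 -0.0032  0.2262]
[0.0586 0.0022 0.0003] [-0.0006  0.0249 -0.0002]
```

Request:
drive_tool([
  {"gripper": 60, "offset": [-0.011, -0.003, 0.05], "angular": [0, 0, 0.05]},
  {"gripper": 60, "offset": [-0.011, -0.003, 0.09], "angular": [0, 0, 0.05]},
  {"gripper": 60, "offset": [-0.011, -0.003, 0.125], "angular": [0, 0, 0.05]},
  {"gripper": 60, "offset": [-0.011, -0.003, 0.15], "angular": [0, 0, 0.05]},
  {"gripper": 60, "offset": [-0.011, -0.003, 0.165], "angular": [0, 0, 0.05]},
], grip_force=40)

```text
t: 18.9
eef_pos: [0.4875, 0.3238, 0.0781]
tool_rot: [-0.003, 0.417, 0.909, -0.003]
contact_force: [-1.2, 0.6, 0.2]
gripper_width: 0.764
grasp_force: 0.0
```

Request:
drive_tool([
  {"gripper": 255, "offset": [0, 0, 0], "angular": [0, 0, 0]},
  {"gripper": 255, "offset": [0, 0, 0], "angular": [0, 0, 0]},
  {"gripper": 255, "offset": [0, 0, 0], "angular": [0, 0, 0]},
  {"gripper": 255, "offset": [0, 0, 0], "angular": [0, 0, 0]},
  {"gripper": 255, "offset": [0, 0, 0], "angular": [0, 0, 0]},
])

```text
t: 19.4
eef_pos: [0.488, 0.3265, 0.081]
tool_rot: [-0.003, 0.416, 0.91, -0.001]
contact_force: [0.7, -1.7, 6.6]
gripper_width: 0.291
grasp_force: 40.5
```

Request:
drive_tool([
  {"gripper": 255, "offset": [0, 0, -0.02], "angular": [0, 0, 0]},
  {"gripper": 255, "offset": [0, 0, -0.05], "angular": [0, 0, 0]},
  {"gripper": 255, "offset": [0, 0, -0.1], "angular": [0, 0, 0]},
  {"gripper": 255, "offset": [0, 0, -0.14], "angular": [0, 0, 0]},
  {"gripper": 255, "offset": [0, 0, -0.16], "angular": [0, 0, 0]},
])

```text
t: 19.9
eef_pos: [0.4892, 0.3269, 0.2435]
tool_rot: [-0.003, 0.415, 0.91, 0.001]
contact_force: [0.5, 0.5, -1.9]
gripper_width: 0.288
grasp_force: 40.0
```

```bash
python3 kh.py
```

```text
19.9 [0.4892 0.3269 0.2435] xaz 130.9070358656653 [-0.0042  0.0035 -1.    ] [-1.0475  0.4286  0.4631  1.8513 -0.2425  0.918   0.2421]
```

Request:
drive_tool([
  {"gripper": 255, "offset": [-0.03, -0.023, 0], "angular": [0, 0, 0.08]},
  {"gripper": 255, "offset": [-0.06, -0.048, 0], "angular": [0, 0, 0.18]},
  {"gripper": 255, "offset": [-0.098, -0.077, 0], "angular": [0, 0, 0.28]},
  {"gripper": 255, "offset": [-0.136, -0.106, 0], "angular": [0, 0, 0.37]},
  {"gripper": 255, "offset": [-0.173, -0.135, 0], "angular": [0, 0, 0.45]},
])

```text
t: 20.4
eef_pos: [0.4989, 0.1054, 0.2397]
tool_rot: [-0.003, 0.57, 0.822, -0.002]
contact_force: [1.7, -0.3, -3.0]
gripper_width: 0.287
grasp_force: 40.0
```

Request:
drive_tool([
  {"gripper": 255, "offset": [-0.046, -0.014, 0], "angular": [0, 0, 0.09]},
  {"gripper": 255, "offset": [-0.092, -0.029, 0], "angular": [0, 0, 0.19]},
  {"gripper": 255, "offset": [-0.138, -0.044, 0], "angular": [0, 0, 0.29]},
  {"gripper": 255, "offset": [-0.18, -0.057, 0], "angular": [0, 0, 0.38]},
  {"gripper": 255, "offset": [-0.209, -0.066, 0], "angular": [0, 0, 0.45]},
])

```text
t: 20.9
eef_pos: [0.5107, -0.115, 0.2399]
tool_rot: [-0.002, 0.707, 0.708, -0.003]
contact_force: [-0.3, 1.5, -2.7]
gripper_width: 0.292
grasp_force: 40.0
```

Run:
```python
from kh import *
optics.read_camera('wrist');s,p,r=st();print(p)
c,im=snap('wrist','w6.png')
bx=np.array([.5415,-.0385,0])
f=lambda x,y,z:bx+[x-.0087*y,y+.0087*x,z]
P=[f(-.09,-.13,.078),f(-.09,.13,.078),f(-.088,-.017,.054),f(.032,-.017,.054)]
for q in proj(c,P): cv2.circle(im,tuple(int(v) for v in q),3,(0,0,255),1)
cv2.imwrite('pics/w6b.png',im)
```

```text
20.9 [ 0.5107 -0.115   0.2399] xaz 90.09139212623127 [-0.0071 -0.0008 -1.    ] [-0.4905  0.3785  0.7426  2.0125 -0.3278  0.878   0.4328]
[ 0.5106 -0.1196  0.2404]
```

View pics/w6b.png

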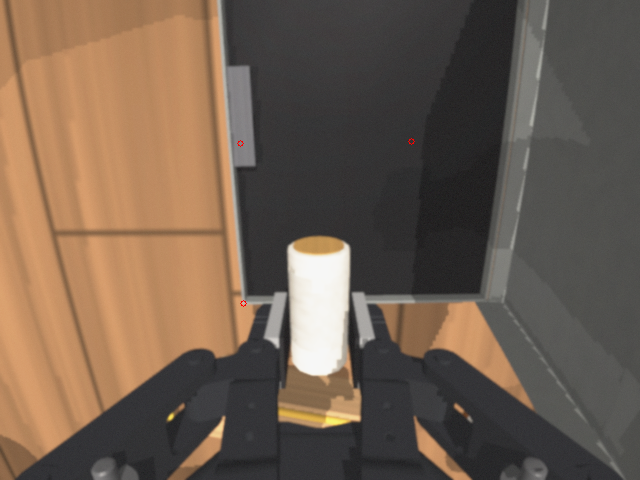

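Wrist view: the roll is held level at (319,300), and the box's front-right corner is at (243,300), as predicted. The interior is dark, so I'll check its contents numerically.

Run:
```python
from h import *
im=cv2.imread('pics/w6.png');b=cv2.blur(im,(5,5)).sum(2)//3
print('cols 260..500 step20; rows');
for r in range(5,300,10):print(r,im[r-2:r+3,:].mean(0).mean(1)[260:515:14].round(0).astype(int))
t=optics.read_camera('top');cv2.imwrite('pics/t2.png',t);g=t.mean(2)
print('top')
for r in range(190,275,5):print(r,g[r,286:400:6].round(0).astype(int))
```

```text
cols 260..500 step20; rows
5 [63 62 64 65 65 65 65 66 65 64 62 60 60 58 56 47 39 38 38]
15 [61 63 64 64 63 65 64 65 64 62 62 60 58 57 57 41 39 38 38]
25 [61 62 63 63 64 63 64 63 63 62 61 58 57 57 56 39 38 39 37]
35 [61 62 62 63 64 62 62 63 62 60 59 58 56 55 56 40 39 38 39]
45 [61 62 62 62 63 63 61 62 61 59 58 56 55 55 40 41 39 39 51]
55 [61 60 60 62 61 62 60 61 61 59 56 56 56 55 40 39 39 39 73]
65 [60 60 59 60 60 62 60 59 59 57 55 57 54 54 40 39 38 39 84]
75 [59 60 60 59 59 59 58 57 58 57 55 55 54 53 40 38 38 40 89]
85 [59 59 57 56 59 59 57 56 57 56 53 53 54 39 40 39 38 38 90]
95 [56 57 56 56 58 56 58 57 54 53 52 52 52 39 39 38 38 39 91]
105 [ 51  57  57  55  56  55  56  54  53  54  52  53  50  38  39  39  39  38
 100]
115 [ 53  56  55  56  57  54  55  53  52  52  52  52  43  38  39  39  37  38
 114]
125 [ 54  56  55  55  54  54  54  53  52  53  51  53  40  38  39  39  37  38
 119]
135 [ 55  54  54  54  53  55  53  52  51  52  53  50  39  39  40  39  39  37
 112]
145 [49 56 53 53 53 54 53 51 52 51 51 50 38 38 37 38 38 34 98]
155 [ 47  55  55  54  54  54  51  52  51  50  50  51  40  3
[... 1880 characters left out ...]
40  38  42  40 113 132 123 132
 127]
235 [125  41  41  37  40  38  40  40  41  40  37  40  41  63 148 143 103 136
 123]
240 [115  39  41  42  36  42  41  42  39  40  40  41  42 122 158 154 122 123
 123]
245 [113  37  41  42  42  38  42  40  43  42  38  40  41 116 169 149 125 125
 123]
250 [114  35  42  42  43  40  41  41  41  41  42  44  46 161 124 124 124 125
 121]
255 [117  28  43  44  42  42  44  41  43  43  41  39  93 115 120 124 125 124
 121]
260 [115  31  38  43  40  44  42  39  54  55  63  70 109 118 123 126 123 124
 122]
265 [111  25  39  41  41  39  43  41 105 107 105 101 107 120 122 126 127 123
 118]
270 [113 107 105  81  73  83  82  83  96  95  99 101 113 120 126 126 125 123
 117]
```

Request:
drive_tool([
  {"gripper": 255, "offset": [0.004, 0, 0.02], "angular": [0, 0, 0]},
  {"gripper": 255, "offset": [0.004, 0, 0.04], "angular": [0, 0, 0]},
  {"gripper": 255, "offset": [0.004, 0, 0.06], "angular": [0, 0, 0]},
  {"gripper": 255, "offset": [0.004, 0, 0.072], "angular": [0, 0, 0]},
  {"gripper": 255, "offset": [0.004, 0, 0.08], "angular": [0, 0, 0]},
])

```text
t: 21.55
eef_pos: [0.5105, -0.1065, 0.1585]
tool_rot: [-0.003, 0.704, 0.71, -0.003]
contact_force: [-0.2, 1.3, -2.5]
gripper_width: 0.292
grasp_force: 39.9
```

Request:
drive_tool([
  {"gripper": 255, "offset": [0, 0, 0.006], "angular": [0, 0, 0]},
  {"gripper": 255, "offset": [0, 0, 0.012], "angular": [0, 0, 0]},
  {"gripper": 255, "offset": [0, 0, 0.018], "angular": [0, 0, 0]},
])

```text
t: 21.85
eef_pos: [0.5109, -0.1077, 0.1412]
tool_rot: [-0.002, 0.704, 0.71, -0.003]
contact_force: [-0.7, 1.3, -1.7]
gripper_width: 0.293
grasp_force: 39.9
```

Request:
drive_tool([
  {"gripper": 255, "offset": [0, 0, 0.006], "angular": [0, 0, 0]},
  {"gripper": 255, "offset": [0, 0, 0.012], "angular": [0, 0, 0]},
  {"gripper": 255, "offset": [0, 0, 0.018], "angular": [0, 0, 0]},
])

```text
t: 22.15
eef_pos: [0.5104, -0.1078, 0.1228]
tool_rot: [-0.003, 0.705, 0.71, -0.003]
contact_force: [-0.3, -0.1, -2.8]
gripper_width: 0.29
grasp_force: 39.9
```

Request:
drive_tool([
  {"gripper": 255, "offset": [0, 0, 0.002], "angular": [0, 0, 0]},
  {"gripper": 255, "offset": [0, 0, 0.004], "angular": [0, 0, 0]},
  {"gripper": 255, "offset": [0, 0, 0.006], "angular": [0, 0, 0]},
  {"gripper": 255, "offset": [0, 0, 0.008], "angular": [0, 0, 0]},
])

```text
t: 22.55
eef_pos: [0.5104, -0.1078, 0.1152]
tool_rot: [-0.003, 0.705, 0.71, -0.003]
contact_force: [-0.1, 0.3, -2.0]
gripper_width: 0.291
grasp_force: 39.9
```

Request:
drive_tool([
  {"gripper": 255, "offset": [0, 0, 0.001], "angular": [0, 0, 0]},
  {"gripper": 255, "offset": [0, 0, 0.002], "angular": [0, 0, 0]},
  {"gripper": 255, "offset": [0, 0, 0.003], "angular": [0, 0, 0]},
])

```text
t: 22.85
eef_pos: [0.5103, -0.1078, 0.1122]
tool_rot: [-0.003, 0.705, 0.71, -0.003]
contact_force: [0.3, 0.0, -2.1]
gripper_width: 0.29
grasp_force: 39.9
```

Request:
drive_tool([
  {"gripper": 255, "offset": [0, 0, 0.001], "angular": [0, 0, 0]},
  {"gripper": 255, "offset": [0, 0, 0.002], "angular": [0, 0, 0]},
])

```text
t: 23.05
eef_pos: [0.5103, -0.1079, 0.1109]
tool_rot: [-0.003, 0.705, 0.71, -0.003]
contact_force: [-6.6, 1.9, 21.5]
gripper_width: 0.289
grasp_force: 42.6
```

Request:
drive_tool([
  {"gripper": 255, "offset": [0, 0, 0.001], "angular": [0, 0, 0]},
  {"gripper": 255, "offset": [0, 0, 0.001], "angular": [0, 0, 0]},
])

```text
t: 23.25
eef_pos: [0.5103, -0.108, 0.1109]
tool_rot: [-0.003, 0.705, 0.709, -0.002]
contact_force: [-5.8, 2.2, 22.8]
gripper_width: 0.289
grasp_force: 42.8
```

Request:
drive_tool([
  {"gripper": 140, "offset": [0, 0, -0.001], "angular": [0, 0, 0]},
  {"gripper": 140, "offset": [0, 0, -0.001], "angular": [0, 0, 0]},
  {"gripper": 140, "offset": [0, 0, -0.001], "angular": [0, 0, 0]},
  {"gripper": 140, "offset": [0, 0, -0.001], "angular": [0, 0, 0]},
])

```text
t: 23.65
eef_pos: [0.5103, -0.1077, 0.11]
tool_rot: [-0.003, 0.704, 0.71, -0.003]
contact_force: [-0.5, 0.2, -0.2]
gripper_width: 0.45
grasp_force: 0.0
```

Request:
drive_tool([
  {"gripper": 140, "offset": [0, 0, -0.01], "angular": [0, 0, 0]},
  {"gripper": 140, "offset": [0, 0, -0.03], "angular": [0, 0, 0]},
  {"gripper": 140, "offset": [0, 0, -0.07], "angular": [0, 0, 0]},
  {"gripper": 140, "offset": [0, 0, -0.12], "angular": [0, 0, 0]},
  {"gripper": 140, "offset": [0, 0, -0.17], "angular": [0, 0, 0]},
])

```text
t: 24.15
eef_pos: [0.511, -0.108, 0.2821]
tool_rot: [-0.003, 0.705, 0.709, -0.004]
contact_force: [0.9, 0.5, 0.7]
gripper_width: 0.447
grasp_force: 0.0
```

Request:
drive_tool([
  {"gripper": 140, "offset": [0, -0.05, 0], "angular": [0, 0, 0]},
  {"gripper": 140, "offset": [0, -0.05, 0], "angular": [0, 0, 0]},
  {"gripper": 140, "offset": [0, -0.05, 0], "angular": [0, 0, 0]},
])

```text
t: 24.45
eef_pos: [0.4605, -0.108, 0.2811]
tool_rot: [-0.003, 0.705, 0.709, -0.002]
contact_force: [0.6, -0.5, -0.2]
gripper_width: 0.453
grasp_force: 0.0
```

Run:
```python
from kh import *
print(s['contact_force'])
c,im=snap('wrist','w7.png');print('pred roll',proj(c,[[.5103,-.108,.043]]))
def find(c,im,z,x0,y0,x1,y1):
    h=cv2.cvtColor(im,cv2.COLOR_BGR2HSV);m=((h[...,1]<60)&(h[...,2]>150)).astype(np.uint8)
    n,l,S,C=cv2.connectedComponentsWithStats(m)
    for i in range(1,n):
        if S[i][4]>60 and x0<C[i][0]<x1 and y0<C[i][1]<y1:
            b=cv2.minAreaRect(np.argwhere(l==i)[:,::-1].astype(np.float32));q=onz(c,cv2.boxPoints(b),z)
            print(S[i],onz(c,[b[0]],z)[0],np.linalg.norm(q[0]-q[1]),np.linalg.norm(q[1]-q[2]))
find(c,im,.05,150,0,500,480)
c,im=snap('side','s4.png')
print('side pred',proj(c,[[.5103,-.108,.043]]))
# lid top corners: darker/lighter row transitions on two columns
g=im.mean(2)
for col in(330,370,410):print(col,g[130:215:2,col].astype(int))
hx,hy,hz=.6315,-.038,.078
for th in(1.2,1.3,1.4,1.5,1.6):
    F=np.array([[hx-.182*np.cos(th)+.014*np.sin(th),hy+y,hz+.182*np.sin(th)+.014*np.cos(th)] for y in np.linspace(-.132,.132,50)]);q=proj(c,F);o=np.argsort(q[:,0]);print(th,[round(float(np.interp(k,q[o,0],q[o,1])),1) for k in(330,370,410)],q[0],q[-1])
```

```text
24.45 [ 0.4605 -0.108   0.2811] xaz 90.38511237115507 [-0.0077  0.0015 -1.    ] [-0.6142  0.2147  0.8272  2.0835 -0.197   0.9289  0.3284]
[ 0.6177 -0.5454 -0.2128]
pred roll [[378.1955 213.6497]]
[310   0   3 238 456] [ 0.4508 -0.0275  0.05  ] 0.0014885700562313117 0.18636788409093785
[312 289  52   5 109] [ 0.4755 -0.1829  0.05  ] 0.004179206021618617 0.047880192819572946
[368 292  91  51 719] [ 0.5493 -0.2089  0.05  ] 0.08539010083677442 0.056551592553111436
[245 294  24  54 565] [ 0.3973 -0.213   0.05  ] 0.06197434490817409 0.012971637506390146
[356 408  14  12 106] [ 0.5066 -0.3304  0.05  ] 0.014048158605563191 0.015808809849955457
side pred [[350.6756 295.2207]]
330 [107  94  74  32  42  35  33 120 118 116  35  32  34  32  29  30  32  33
  33  30  32  31  29  27  26  28  27  26  25  23  27  24  31  31  34  31
  28  28  27  29  26  39  58]
370 [189 189 188 191 189 189 139 131 132 133 113  78  66 132 181 162 136 123
 119 118 119 121  94  84  61  50  48  49  49  49  48  50  49  64  66  68
  68  69  70  67  71  69  68]
410 [187 188 185 188 186 184 183 184 183 184 187 185 185 182 180 131 129 131
 129 127 130 131 125 104 107 110 109 113 139 137 139 140 103  69  68  70
  68  67  71  78  80  74  79]
1.2 [164.0, 184.8, 204.6] [407.7644 204.6302] [313.139  155.1999]
1.3 [156.2, 176.5, 196.9] [414.7785 199.3275] [319.7164 151.034 ]
1.4 [149.5, 169.2, 189.1] [421.697  194.9304] [326.3244 147.6673]
1.5 [145.1, 163.1, 182.5] [428.4299 191.4732] [332.8771 145.1249]
1.6 [143.4, 158.0, 177.1] [434.8954 188.9723] [339.2935 143.4178]
```

Run:
```python
from h import *
im=cv2.imread('pics/w7.png');g=im.mean(2)
for r in range(150,290,8):print(r,g[r,310:460:8].astype(int))
im=cv2.imread('pics/s4.png');g=im.mean(2);print('side')
for r in range(270,325,4):print(r,g[r,310:400:5].astype(int))
```

```text
150 [126 120 122  46  52  48  46  49  49  47  48  47  48  46  49  46  48  48
  45]
158 [126 120 121  49  46  47  47  51  50  48  47  47  46  47  48  50  50  49
  45]
166 [115 120 120  47  49  48  48  49  48  46  47  45  48  46  46  47  44  42
  45]
174 [122 101 103  54  49  48  50  49  49  50  47  47  40  45  43  43  45  44
  43]
182 [121  45  49  50  51  50  45  49  47  47  46  42  46  42  46  43  43  43
  42]
190 [122  45  50  50  49  47  52  48  49  46  46  46  44  43  40  44  43  44
  38]
198 [120  43  49  50  47  47  44  47  48  48  45  43  44  40  41  47  43  45
  41]
206 [113  47  49  51  48  47  50  46  46  49  44  44  41  44  45  42  43  43
  42]
214 [120  44  47  45  49  48  47  50  45  47  46  47  47  45  50  49  45  48
  45]
222 [116  43  47  43  48  47  47  45  47  42  46  45  47  45  47  45  46  50
  46]
230 [118  41  47  49  49  46  47  46  48  48  47  47  47  47  49  48  48  46
  45]
238 [112  43  48  45  47  46  46  46  44  45  48  44  46  47  48  46  47  46
  48]
246 [118  41  47  51  46  48  45  48  50  45  47  44  49  46  48  47  48  43
  49]
254 [117  42  49  47 
[... 680 characters left out ...]
 31 32 29 33 30 31 30 30 30 97 76]
290 [ 80  80  58 103  33  31  32  33  30  28  27  32  28  27  31  86  53  75]
294 [ 81  80  81  61 106  33  29  32  31  33  30  27  29  69  73  64  74  75]
298 [ 79  82  81  83  56 101  31  31  31  30  32  32  88  59  72  74  75  74]
302 [ 81  80  80  82  82  54 103  28  32  27  33  73  43  72  74  74  74  75]
306 [ 81  81  80  82  84  82  43  97  29 114  76  67  76  77  76  76  77  74]
310 [81 85 83 84 84 81 83 49 85 58 74 76 72 74 75 76 76 74]
314 [75 77 81 84 81 84 81 79 48 76 76 75 77 74 76 77 71 84]
318 [118  74  79  83  84  82  82  82  77  77  77  79  76  76  76  78  79  82]
322 [123 118  73  78  83  82  83  82  79  78  78  78  79  77  80  83  81  78]
```

```bash
python3 -c "
from station import bot
print(bot.hand_in())"
```

```text
the job is handed in; nothing more can be done
None
```

I handed the job in at about 24.5 s of the 72 s limit: the square key is home and turned about a quarter, the lid is up at an estimated 1.4 rad, and the coin roll was released at floor height in the narrower compartment. Three points rest on contact forces and geometry because the cameras could not show them at the end: the roll (the box interior renders black), the lid angle, and the key after the lid was raised.

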